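# Open the stove's gas cartridge bay and release the cartridge

## Robot

A 6-joint arm with a two-finger parallel gripper is mounted at the origin on the work surface. World frame = base frame: x ahead of the robot, y to its left, z up, the work surface at z = 0. Lengths are in m, angles in degrees, forces in N, time in s.
With the tool pointing down it reaches from about 0.25 to 0.725 m from the base axis. Payload 9.7 kg.
Tool frame: the origin (TCP) lies at the very end of the fingers, on their centre line; the grasp point (between the pads) lies 19 mm behind it (bot.grip_depth is the distance from the TCP to the grasp point, in m); z points along the fingers, y is the direction in which the jaws open and shut (so a half turn about z gives the same grasp; the last joint's range is limited). The gripper opens to 85 mm and grips with 20 to 120 N. Pads are 22 mm wide; open, the fingers measure 114 mm over their backs; the gripper's body (76 mm by 85 mm) begins 54 mm behind the grasp point. The pads swing forward as they close: fully open they stand 13 mm farther back than shut.
Start: joints at [73.052, 4.979, 10.078, 95.1, 0, 90], TCP at [0.16, 0.526, 0.231] pointing down, gripper open.
Joint ranges: [-179.16, 179.16], [-48.56, 103.87], [-65.8, 70.77], [-126.05, 130.52], [-82.76, 87.17], [-180, 180]. Speed limits (degrees/s): [127.2, 127.2, 147.25, 180, 180, 180].

## Interface

Orientations are given as [roll, pitch, yaw] about the fixed x, y, z axes, in that order (R = Rz(yaw) Ry(pitch) Rx(roll)).
In Python, from workcell import telemetry, optics, order, bot gives the robot as it stands. The module is installed in compiled form; this text tells all that it offers.
- The arm moves only by the shell command python3 -m inch 'ROWS' [FORCE]. ROWS is JSON, a list of rows, each a list of 7 numbers: the shift along the tool's x, y, z in m, then the turn, a rotation vector about the tool's x, y, z in rad, then the closure, from 0 (fully open) to 1 (shut). In form: [[tx, ty, tz, rx, ry, rz, grip], ...]. A call has 1 to 12 rows; each row is the pose to reach, as a shift and turn from the pose commanded when the call began, along the tool's axes at that moment; what a row does not reach only later rows make up. A row lasts 1/12 s, in which the tool goes at most 41.7 mm and 7.16 degrees, less where a joint would pass 70% of its speed; a pose out of reach is approached as far as the arm can. A call with a gripper value outside its range is refused whole. The fingers move at their own pace and stop on an object; FORCE is the grip in N (left out, the last holds). Time passes only in rows, so rows that repeat a pose let the fingers close. It gives the time, the measured TCP pose, the force and the opening at its end, in the units of the state.
- telemetry.get_obs(): the state, without advancing time (a new reading comes with each control period).
- optics.camera(name): name is "side" or "top"; returns (picture, depth): 480x640x3 uint8, red, green, blue; 480x640 float32, m along the optical axis (not along the pixel's ray), 0 where there is no reading.
- optics.camera_info(name): a dict with "camera_matrix" (3x3 intrinsics, pixels), "k1" (the pictures are not rectified: a ray, as slopes to the right and down, at radius r is drawn at 1 + k1 r^2 times it, then the intrinsics apply), "xyz" and "attitude" of the camera in the world. Camera axes: x right, y down, z forward; pixel columns grow to the right and rows downward; lengths in m; the calibration is good to about 2 mm. A picture is of the moment at which its call begins. camera_info takes no time and is no camera call.
- order.job_done(): hands the job in, once; it reports no verdict.
The state is a dict: "time": time; "q": joint angles; "qd": joint speeds; "joint_efforts": joint torques, N m; "ee_pos": TCP position; "tcp_rot": TCP orientation; "wrist_force": force on the tool from outside, world axes, zero at the start; "torque": the same for the moment, N m; "opening": finger opening in m.
Only numpy, scipy, OpenCV 4.12 (cv2) and the standard library are available. Lean on these libraries where they do the work, as an engineer would, in place of code of your own. Each camera call takes 0.05 s, during which the arm holds its last target. There are 200 camera calls.

## Task

The cartridge in the portable gas stove is empty: with a fingertip under its tab, swing the cover of the cartridge bay up and over past upright, so that it stays open by its own weight, then press the lock lever plate inside the bay fully down so the cartridge is released, and leave both so. Only push and press: do not pinch, grip or force the cover, do not turn the stove's knob, leave the pot, bowls and chopsticks where they are, and move the hand clear at the end.

Things in the scene. Friction and masses are not known exactly. Their poses are not given: they have to be found in the camera images.
- stove: Grey portable gas stove, fixed, 270 deep (x) x 335 wide (y) x 85 mm high. Origin at the centre of its underside; x from its knob face to its rear, y to its left, z up; yawed up to 22 degrees. Left part: burner with pan supports (to 113 mm high), centred at y=+58. Right part: cartridge bay under the cover. Black ignition button on the front face at y=-40, z=50.
- bay (a point): Centre of the bay's floor (stove frame x=8, y=-105, z=11), axes as the stove's. The bay is open-topped: inside, stove x -107 to 122, y -160 to -50, walls 85 mm high. In it, fixed: a white gas cartridge along x (axis y=-110, top z=76, from x=-34 back) and a block under the lever plate, top z=58.
- cover (a joint): Angle (rad) of the flat grey cover: 0 shut, 1.57 upright, 1.95 stop, leaning over the burner. Hinged along the stove's x on the bay's left edge; its right edge rises and swings left. Free hinge, no spring, about 160 g: let go below upright it falls shut, past upright it falls on to its stop. Plate 260 (x) x 112 (y) x 3 mm; shut, its underside is at z=85.
- cover_tab (a point): Middle of the outer lower edge of the cover's finger tab: a flat bare-steel tongue, 70 mm long along the hinge, 4 mm thick, standing out 23.5 mm beyond the stove's right side wall when shut (stove frame x=-15, y=-191, z=85), free air below it. 137 mm from the hinge line; its frame turns with the cover (z normal to the plate, up when shut).
- cover_hinge (a point): Point on the cover's hinge line abreast of the middle of the tab (stove frame x=-15, y=-54, z=85); fixed to the stove, axes as the stove's.
- lever (a joint): Travel (m) of the lock lever plate: starts between 0 (up) and 0.003, 0.012 = fully down against its stop. Moves straight down, takes about 3 N, has no spring and stays where it is left.
- lever_top (a point): Centre of the top face of the lock lever plate: black ribbed plate 30 (x) x 34 mm (y), in the bay in front of the cartridge, under the cover while that is shut. Stove frame x=-74, y=-115; top at z=81 when up, 69 when fully down. The bay's front wall (85 mm high) begins 33 mm in front of its centre.
- knob (a joint): Angle (rad) of the stove's black gas knob on the front face below the bay (42 mm across, sticking out 29 mm, at stove frame y=-105, z=46); 0 = off, must stay there. Turns easily.
- donabe: Brown clay pot with its lid on, about 210 mm across, 260 mm over its two side handles, 140 mm high, loose; origin at the centre of its underside. Bystander.
- bowl_a: White ceramic bowl, 112 mm across, 58 mm high, loose, left of the stove; origin at the centre of its underside. Bystander.
- bowl_b: A like white bowl right of the stove. Bystander.
- chopsticks: Pair of wooden chopsticks lying on a small rest, 220 mm long (its x) x 55 mm, 22 mm high, loose, to the right front; origin on the table under the middle. Bystander.

How it is judged:
By the outcome, as a careful person would: the job done as asked, in the order asked, and still so for the second after the job is handed in, with the robot touching nothing.
It also fails if it takes over 54 s, if anything falls off the work surface, if the arm or the gripper's body presses on something with over 40 N, if the wrist force passes 120 N, or if a joint passes its speed limit or range.

## Working session

There is one attempt and no reset: what is moved stays moved. The work goes in short steps, Python scripts to look and compute and a shell command to move; the robot and the scene stay as the last step left them, time stands still between calls to the robot, and variables do not carry over. Pictures are saved under pics/ and viewed, about 8 in all and at most 12, crops included, and the job is handed in when it is done.

```bash
mkdir -p pics; python3 - <<'E'
from workcell import telemetry, optics
import cv2,numpy as np
for n in("top","side"):
    p,d=optics.camera(n); np.savez(f"pics/{n}0.npz",p=p,d=d)
    cv2.imwrite(f"pics/{n}0.png",p[:,:,::-1]); print(n,optics.camera_info(n))
print(telemetry.get_obs())
E
```

```text
top {'camera_matrix': array([[574.18368401,   0.        , 322.41547253],
       [  0.        , 574.18368401, 243.25401343],
       [  0.        ,   0.        ,   1.        ]]), 'k1': -0.04536936893164043, 'xyz': array([ 0.27497724, -0.00955555,  1.46469828]), 'attitude': array([-1.70808148e+02, -1.68214851e-02, -8.93129751e+01])}
side {'camera_matrix': array([[617.41407097,   0.        , 326.28374578],
       [  0.        , 617.41407097, 238.4216374 ],
       [  0.        ,   0.        ,   1.        ]]), 'k1': -0.01287040811313734, 'xyz': array([-0.58569771, -1.03798916,  0.96118791]), 'attitude': array([-1.19896984e+02,  3.65106853e-02, -4.56214780e+01])}
{'time': 0.1, 'q': array([7.30520581e+01, 5.00782875e+00, 1.00395994e+01, 9.50981063e+01,
       2.49563056e-03, 9.00008586e+01]), 'qd': array([-0.06008832,  0.05575332,  0.09118682, -0.01260221, -0.02641873,
        0.00211647]), 'joint_efforts': array([ 7.49187820e-04, -5.21559334e+01,  4.65654337e+01,  1.61009200e-02,
        1.27683140e-05, -8.12608562e-06]), 'ee_pos': array([0.16025884, 0.5259341 , 0.23066053]), 'tcp_rot': array([-1.79933664e+02, -2.49463480e-03,  1.63051197e+02]), 'wrist_force': array([ 0.3727058 ,  0.38030458, -0.90089894]), 'torque': array([ 0.00290642,  0.03056151, -0.01185032]), 'opening': 0.0851104028478284}
```

View pics/top0.png

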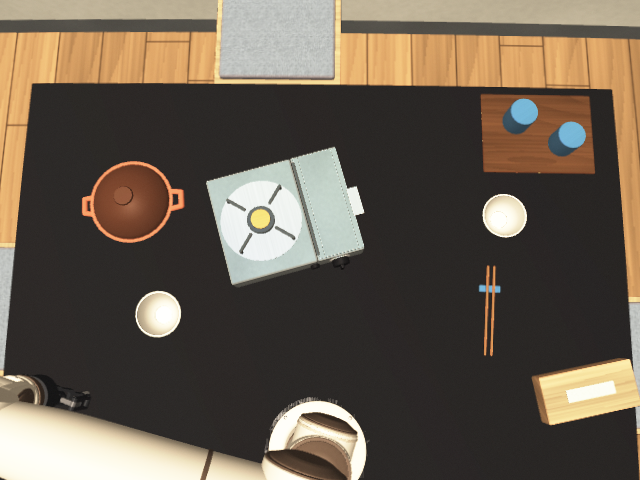

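View pics/side0.png

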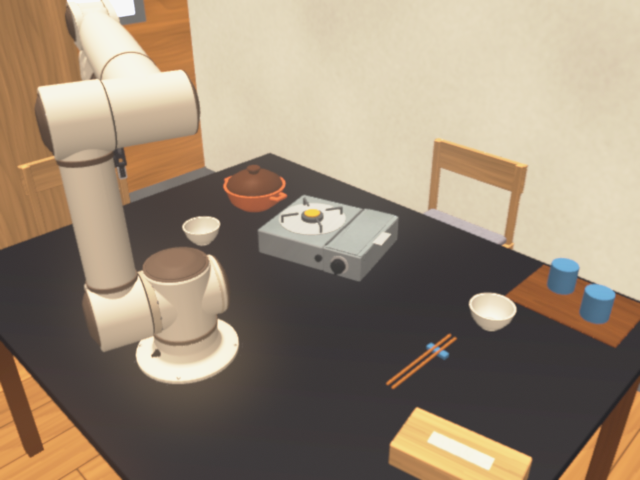

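The top view shows the stove with corners near (207,181), (335,149), (364,249) and (233,286). The tab is at (356,201), the bay is on the right, and the knob is at (341,262). The side view agrees. Next I'll measure the pose from depth.

```bash
cat > h.py <<'E'
import numpy as np,cv2
from workcell import telemetry,optics
from scipy.spatial.transform import Rotation as R
def cloud(n,d):
    ci=optics.camera_info(n);K=ci["camera_matrix"];v,u=np.mgrid[0:480,0:640]
    pts=np.stack([u,v],-1).reshape(-1,1,2).astype(float)
    s=cv2.undistortPoints(pts,K,np.array([ci["k1"],0,0,0.])).reshape(480,640,2)
    c=np.dstack([s,np.ones((480,640))])*d[...,None]
    return c@R.from_euler('xyz',ci["attitude"],degrees=True).as_matrix().T+ci["xyz"]
def proj(n,P):
    ci=optics.camera_info(n);Rm=R.from_euler('xyz',ci["attitude"],degrees=True).as_matrix()
    c=(np.atleast_2d(P)-ci["xyz"])@Rm
    return cv2.projectPoints(c,np.zeros(3),np.zeros(3),ci["camera_matrix"],np.array([ci["k1"],0,0,0.]))[0].reshape(-1,2)
E
cat > m.py <<'E'
from h import *
for n in("top","side"):
    f=np.load(f"pics/{n}0.npz");W=cloud(n,f["d"]);f_p=f["p"]
    m=(W[...,2]>.079)&(W[...,2]<.096)&(f["d"]>0)&(W[...,0]>.3)&(W[...,0]<.8)&(abs(W[...,1])<.35)
    m=cv2.morphologyEx(m.astype(np.uint8),cv2.MORPH_OPEN,np.ones((3,3)))
    k,l,s,_=cv2.connectedComponentsWithStats(m);i=1+np.argmax(s[1:,4]);P=W[l==i]
    r=cv2.minAreaRect((P[:,:2]*1000).astype(np.float32));print(n,len(P),r,np.round(cv2.boxPoints(r)),np.median(P[:,2]))
    # white tab: estimate yaw with opened mask (drop tab)
    m2=cv2.morphologyEx((l==i).astype(np.uint8),cv2.MORPH_OPEN,np.ones((41,41)) if n=="top" else np.ones((25,25)))
    P=W[m2>0];r=cv2.minAreaRect((P[:,:2]*1000).astype(np.float32));print(' notab',r,np.round(cv2.boxPoints(r)))
p=cv2.imread("pics/top0.png")[130:300,190:390];cv2.imwrite("pics/crop0.png",cv2.resize(p,None,fx=4,fy=3.5 if 0 else 3.5,interpolation=cv2.INTER_CUBIC))
E
python3 m.py
```

```text
top 13329 ((572.7526245117188, 77.14692687988281), (270.7238464355469, 358.03143310546875), 16.178010940551758) [[ 393.  211.]
 [ 493. -132.]
 [ 753.  -57.]
 [ 653.  287.]] 0.08649600966827053
 notab ((0.0, 0.0), (0.0, 0.0), 0.0) [[0. 0.]
 [0. 0.]
 [0. 0.]
 [0. 0.]]
side 4419 ((574.2818603515625, 73.73640441894531), (283.60223388671875, 361.2644348144531), 16.163562774658203) [[ 388.  208.]
 [ 488. -139.]
 [ 761.  -60.]
 [ 660.  287.]] 0.08864461069954543
 notab ((0.0, 0.0), (0.0, 0.0), 0.0) [[0. 0.]
 [0. 0.]
 [0. 0.]
 [0. 0.]]
```

View pics/crop0.png

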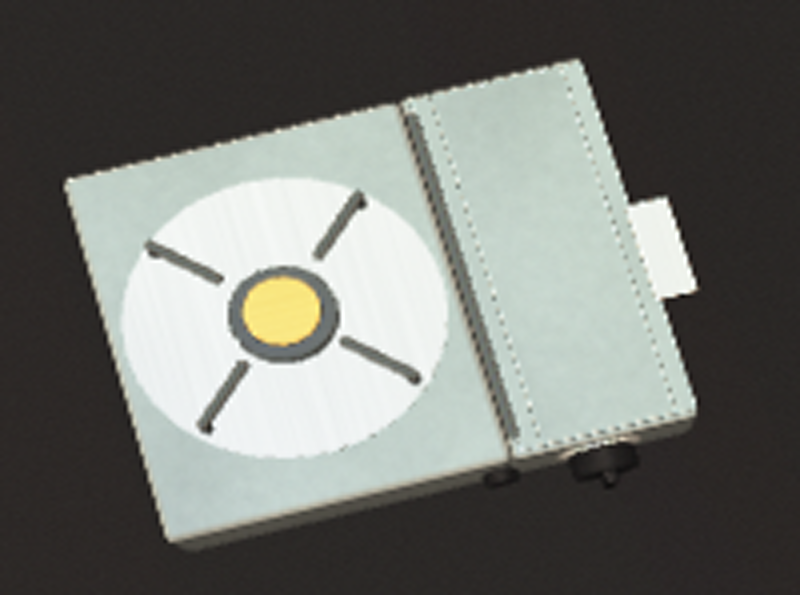

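```bash
cat > fit.py <<'E'
from h import *
from scipy.optimize import least_squares
S=np.array([[135,167.5,85],[130,-166,88],[-130,-166,88],[-135,167.5,85],[20,-191,88],[-50,-191,88]])/1e3
px=np.array([[206.5,182],[335,147.1],[363.75,247.7],[232.5,284.6],[357,186.3],[364.25,212.9]])
def w(q,S): return R.from_euler('z',q[2]).apply(S)+[q[0],q[1],0]
r=least_squares(lambda q:(proj("top",w(q,S))-px).ravel(),[.5695,.0884,.282]);print(r.x,np.degrees(r.x[2]),np.round(r.fun,1))
E
cat >> h.py <<'E'
Q=np.array([.5695,.0884,np.radians(16.17)])
def w(S): return R.from_euler('z',Q[2]).apply(S)+[Q[0],Q[1],0]
def tool(az,al):
    a,b=np.radians([az,al]);z=np.array([np.cos(b)*np.cos(a),np.cos(b)*np.sin(a),-np.sin(b)]);y=np.array([np.sin(a),-np.cos(a),0]);return R.from_matrix(np.c_[np.cross(y,z),y,z])
def rows(T,Rt=None,grip=1):
    o=telemetry.get_obs();R0=R.from_euler('xyz',o["tcp_rot"],degrees=True)
    rv=(R0.inv()*Rt).as_rotvec() if Rt is not None else np.zeros(3)
    for t in np.atleast_2d(T): print(json.dumps([*np.round(R0.inv().apply(t-o["ee_pos"]),4),*np.round(rv,3),grip]))
def st():
    o=telemetry.get_obs();print(o["time"],o["ee_pos"].round(4),o["tcp_rot"].round(1),o["q"].round(1),o["wrist_force"].round(1),o["opening"])
import json
E
python3 fit.py; python3 - <<'E'
from h import *
rows([.45,-.26,.30],tool(60,90))
E
```

```text
[0.56863154 0.08655561 0.28356608] 16.247139648410595 [-1.1 -1.   0.2  0.7  0.6 -0.9 -0.7  1.1  0.1  0.   0.8  0.1]
[-0.5063, -0.6674, -0.0686, -0.001, 0.001, 1.799, 1]
```

```bash
sed -i 's/^Q=.*/Q=np.array([.569,.0875,np.radians(16.2)])/' h.py
R1='[-0.506,-0.667,-0.069,0,0,1.8,1]'
python3 -m inch '[[-0.506,-0.667,-0.069,0,0,1.8,1],[-0.506,-0.667,-0.069,0,0,1.8,1],[-0.506,-0.667,-0.069,0,0,1.8,1],[-0.506,-0.667,-0.069,0,0,1.8,1],[-0.506,-0.667,-0.069,0,0,1.8,1],[-0.506,-0.667,-0.069,0,0,1.8,1],[-0.506,-0.667,-0.069,0,0,1.8,1],[-0.506,-0.667,-0.069,0,0,1.8,1],[-0.506,-0.667,-0.069,0,0,1.8,1],[-0.506,-0.667,-0.069,0,0,1.8,1],[-0.506,-0.667,-0.069,0,0,1.8,1],[-0.506,-0.667,-0.069,0,0,1.8,1]]'
python3 - <<'E'
from h import *
st();rows([.45,-.26,.30],tool(60,90))
E
```

```text
time: 1.1
ee_pos: [0.3326, 0.0566, 0.2726]
tcp_rot: [180.0, -0.0, 76.8]
wrist_force: [1.7, 2.0, 0.6]
opening: 0.0001
1.1 [0.3326 0.0566 0.2726] [180.   -0.   76.8] [  9.7 -22.4  -9.2 103.1   0.  112.9] [1.7 2.  0.6] 7.134293061343757e-05
[-0.2813, 0.1868, -0.0274, 0.001, -0.0, 0.293, 1]
```

```bash
python3 -m inch '[[-0.281,0.187,-0.027,0,0,0.293,1],[-0.281,0.187,-0.027,0,0,0.293,1],[-0.281,0.187,-0.027,0,0,0.293,1],[-0.281,0.187,-0.027,0,0,0.293,1],[-0.281,0.187,-0.027,0,0,0.293,1],[-0.281,0.187,-0.027,0,0,0.293,1],[-0.281,0.187,-0.027,0,0,0.293,1],[-0.281,0.187,-0.027,0,0,0.293,1],[-0.281,0.187,-0.027,0,0,0.293,1],[-0.281,0.187,-0.027,0,0,0.293,1],[-0.281,0.187,-0.027,0,0,0.293,1]]'
python3 - <<'E'
from h import *
st();rows([.50,-.26,.20],tool(70,22))
E
```

```text
time: 2.02
ee_pos: [0.452, -0.2569, 0.2988]
tcp_rot: [-179.9, -0.0, 60.3]
wrist_force: [-0.4, 0.6, 0.2]
opening: 0.0
2.0167 [ 0.452  -0.2569  0.2988] [-179.9   -0.    60.3] [-29.6   3.   15.7 102.7   0.   90.1] [-0.4  0.6  0.2] 3.242065213440874e-05
[0.0211, 0.0434, 0.0987, 0.099, 1.184, -0.15, 1]
```

```bash
python3 -m inch '[[0.02,0.043,0.05,0.1,1.184,-0.15,1],[0.02,0.043,0.05,0.1,1.184,-0.15,1],[0.02,0.043,0.05,0.1,1.184,-0.15,1],[0.02,0.043,0.05,0.1,1.184,-0.15,1],[0.02,0.043,0.05,0.1,1.184,-0.15,1],[0.02,0.043,0.05,0.1,1.184,-0.15,1],[0.02,0.043,0.05,0.1,1.184,-0.15,1],[0.02,0.043,0.05,0.1,1.184,-0.15,1],[0.02,0.043,0.05,0.1,1.184,-0.15,1],[0.02,0.043,0.05,0.1,1.184,-0.15,1],[0.02,0.043,0.05,0.1,1.184,-0.15,1],[0.02,0.043,0.05,0.1,1.184,-0.15,1]]'
cat > path.py <<'E'
from h import *
st(); Rt=tool(70,22); A=Rt.as_matrix()
# leading corner of the fingertip (towards stove +y)
ly=R.from_euler('z',Q[2]).apply([0,1,0]); off=.011*A[:,0]+.0145*A[:,1]*np.sign(A[:,1]@ly)
def C(r,th,x=-.015): return w([x,-.054-r*np.cos(th),.085+r*np.sin(th)])-off
pre2=w([-.015,-.054-.122-.06,.066])-off; ins=w([-.015,-.176,.066])-off
E
python3 - <<'E'
from path import *
print(pre2,ins); rows([pre2,ins],Rt)
E
```

```text
time: 3.02
ee_pos: [0.4998, -0.255, 0.2442]
tcp_rot: [-179.8, -67.6, 69.6]
wrist_force: [0.4, 0.3, 0.9]
opening: -0.0
3.0167 [ 0.4998 -0.255   0.2442] [-179.8  -67.6   69.6] [-50.9  35.3  24.8 130.5  52.7  32.9] [0.4 0.3 0.9] -8.698574038294879e-06
[ 0.63265369 -0.15214563  0.05580098] [ 0.61591422 -0.09452801  0.05580098]
[-0.1197, 0.0893, 0.2035, 0.004, 0.007, -0.003, 1]
[-0.1013, 0.0536, 0.2482, 0.004, 0.007, -0.003, 1]
```

```bash
python3 - <<'E'
from path import *
rows([pre2+[0,-.03,.08],pre2],Rt)
E
python3 -m inch '[[-0.08,0.1,0.15,0,0,0,1],[-0.08,0.1,0.15,0,0,0,1],[-0.08,0.1,0.15,0,0,0,1],[-0.08,0.1,0.15,0,0,0,1],[-0.08,0.1,0.15,0,0,0,1],[-0.08,0.1,0.15,0,0,0,1]]'
python3 - <<'E'
from path import *
rows([pre2,ins],Rt)
p,d=optics.camera("side");cv2.imwrite("pics/s1.png",p[100:400,150:550,::-1].repeat(2,0).repeat(2,1))
E
```

```text
3.0167 [ 0.4998 -0.255   0.2442] [-179.8  -67.6   69.6] [-50.9  35.3  24.8 130.5  52.7  32.9] [0.4 0.3 0.9] -8.698574038294879e-06
[-0.0565, 0.0996, 0.147, 0.004, 0.007, -0.003, 1]
[-0.1197, 0.0893, 0.2035, 0.004, 0.007, -0.003, 1]
time: 3.52
ee_pos: [0.6337, -0.1849, 0.1129]
tcp_rot: [179.8, -67.5, 70.2]
wrist_force: [0.1, 0.0, -0.5]
opening: -0.0002
3.5167 [ 0.6337 -0.1849  0.1129] [179.8 -67.5  70.2] [-38.5  41.8  22.6 108.2  61.2  48.8] [ 0.1  0.  -0.5] -0.0002494031285546584
[-0.0411, -0.0123, 0.0499, 0.0, 0.009, 0.002, 1]
[-0.0225, -0.0477, 0.0946, 0.0, 0.009, 0.002, 1]
```

View pics/s1.png

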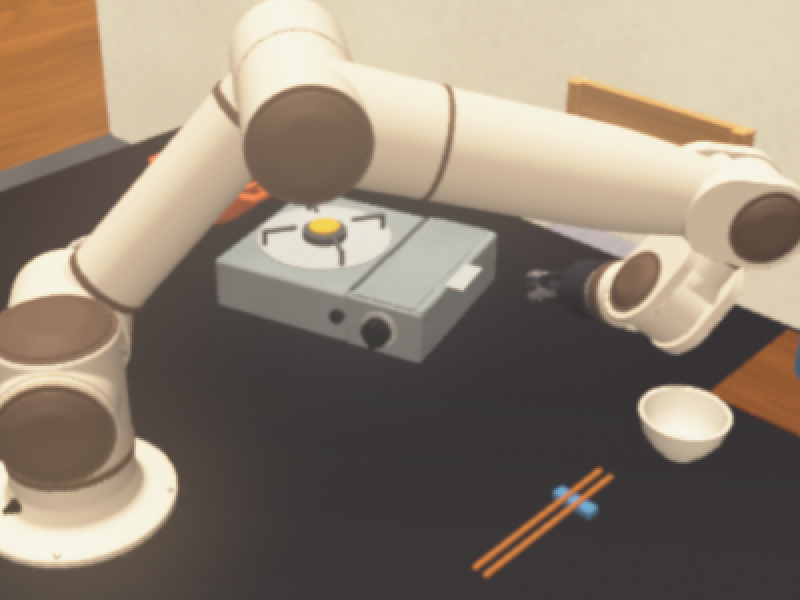

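The closed fingertip is at (530,280), to the right of the tab at (465,278), pointing at it. The wrist elbow at (680,340) is near the bowl at (685,420). I'll check the clearance before lowering.

```bash
python3 - <<'E'
from h import *
f=np.load("pics/side0.npz");W0=cloud("side",f["d"]);f0=np.load("pics/top0.npz");T0=cloud("top",f0["d"])
b=T0[195:238,480:530];k=b[...,2]>.03;print("bowl",b[k].min(0),b[k].max(0))
p,d=optics.camera("side");W=cloud("side",d)
m=(abs(W-W0).sum(2)>.05)&(d>0)&(W[...,0]>.4)&(W[...,1]<-.2)
P=W[m]
for y in np.arange(-.6,-.19,.04):
    s=P[(P[:,1]>y)&(P[:,1]<y+.04)]
    if len(s): i=s[:,2].argmin();print(round(y,2),len(s),s[i].round(3),s[:,0].min().round(3),s[:,0].max().round(3))
E
```

```text
bowl [ 0.27497724 -0.52018155  0.0301294 ] [ 0.63332757 -0.00955555  1.46469828]
-0.6 9 [ 0.703 -0.586 -0.002] 0.449 0.859
-0.56 1107 [ 1.56  -0.527 -0.264] 0.408 1.56
-0.52 2030 [ 1.536 -0.504 -0.298] 0.513 1.545
-0.48 2652 [ 1.539 -0.471 -0.333] 0.434 1.562
-0.44 2280 [ 1.537 -0.435 -0.358] 0.401 1.565
-0.4 1109 [ 1.56  -0.381 -0.371] 0.4 1.56
-0.36 459 [ 1.539 -0.338 -0.294] 0.4 1.551
-0.32 293 [ 1.539 -0.311 -0.302] 0.403 1.557
-0.28 189 [ 1.534 -0.249 -0.248] 0.544 1.559
-0.24 83 [ 1.56  -0.206 -0.328] 0.506 1.56
```

```bash
python3 - <<'E'
from h import *
f=np.load("pics/side0.npz");f0=np.load("pics/top0.npz");T0=cloud("top",f0["d"])
b=T0[195:238,480:530];k=(b[...,2]>.04)&(b[...,2]<.1);print("bowl",np.percentile(b[k],[1,99],axis=0).round(3))
p,d=optics.camera("side");W=cloud("side",d)
m=((f["d"]-d>.04)&(d>0)).astype(np.uint8);m=cv2.erode(m,np.ones((5,5)))>0
P=W[m&(W[...,0]>.35)&(W[...,1]<-.15)]
for y in np.arange(-.64,-.15,.04):
    s=P[(P[:,1]>y)&(P[:,1]<y+.04)]
    if len(s): i=s[:,2].argmin();print(round(y,2),len(s),s[i].round(3),s[:,0].min().round(3),s[:,0].max().round(3))
E
```

```text
bowl [[ 0.527 -0.519  0.04 ]
 [ 0.633 -0.41   0.062]]
-0.56 853 [ 0.583 -0.528  0.295] 0.549 0.616
-0.52 1429 [ 0.532 -0.481  0.192] 0.512 0.639
-0.48 2174 [ 0.528 -0.456  0.182] 0.453 0.644
-0.44 1785 [ 0.506 -0.424  0.203] 0.401 0.602
-0.4 1367 [ 0.532 -0.362  0.178] 0.35 0.557
-0.36 750 [ 0.555 -0.337  0.16 ] 0.35 0.578
-0.32 217 [ 0.549 -0.316  0.162] 0.35 0.582
-0.28 54 [ 0.558 -0.249  0.149] 0.545 0.599
-0.24 30 [ 0.621 -0.206  0.135] 0.565 0.621
```

```bash
python3 -m inch '[[-0.021,-0.006,0.025,0,0,0,1],[-0.041,-0.012,0.05,0,0.009,0,1],[-0.041,-0.012,0.05,0,0.009,0,1],[-0.035,-0.024,0.065,0,0.009,0,1],[-0.029,-0.036,0.08,0,0.009,0,1],[-0.0225,-0.0475,0.0945,0,0.009,0,1],[-0.0225,-0.0475,0.0945,0,0.009,0,1]]'
python3 - <<'E'
from path import *
print(ins)
p,d=optics.camera("side");cv2.imwrite("pics/s2.png",cv2.resize(p[190:290,320:480,::-1],None,fx=5,fy=5,interpolation=cv2.INTER_CUBIC))
rows([ins]+[C(.124,t) for t in np.radians([0,5,10,15,20,25,30,35,40,45,50])],Rt)
E
```

```text
time: 4.25
ee_pos: [0.6141, -0.0982, 0.0597]
tcp_rot: [179.3, -68.0, 70.4]
wrist_force: [-0.5, 1.2, 0.3]
opening: 0.0004
4.25 [ 0.6141 -0.0982  0.0597] [179.3 -68.   70.4] [-33.5  32.6   3.4  90.2  64.6  57.8] [-0.5  1.2  0.3] 0.00041409967058951514
[ 0.61591422 -0.09452801  0.05580098]
[-0.0018, -0.0006, 0.0062, 0.007, -0.0, 0.004, 1]
[0.0152, 0.0007, -0.0024, 0.007, -0.0, 0.004, 1]
[0.0254, 0.0005, -0.0061, 0.007, -0.0, 0.004, 1]
[0.0358, -0.0002, -0.0091, 0.007, -0.0, 0.004, 1]
[0.0463, -0.0016, -0.0113, 0.007, -0.0, 0.004, 1]
[0.0568, -0.0034, -0.0127, 0.007, -0.0, 0.004, 1]
[0.0674, -0.0058, -0.0134, 0.007, -0.0, 0.004, 1]
[0.0778, -0.0088, -0.0132, 0.007, -0.0, 0.004, 1]
[0.088, -0.0122, -0.0123, 0.007, -0.0, 0.004, 1]
[0.098, -0.016, -0.0107, 0.007, -0.0, 0.004, 1]
[0.1076, -0.0203, -0.0082, 0.007, -0.0, 0.004, 1]
[0.1168, -0.025, -0.005, 0.007, -0.0, 0.004, 1]
```

View pics/s2.png

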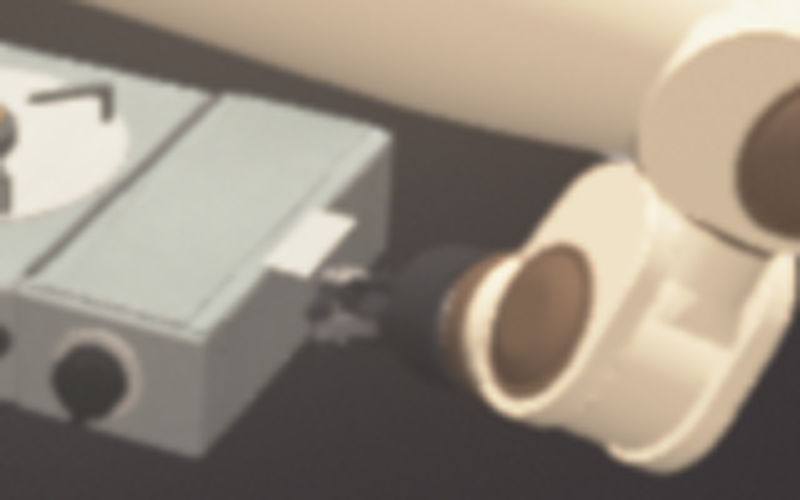

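The fingertip at (345,290) is under the front half of the tab at (315,245), with no contact force. Now I'll lift along the arc.

```bash
python3 -m inch '[[0.008,0.0005,-0.004,0,0,0,1],[0.017,0.001,-0.0085,0,0,0,1],[0.022,0.001,-0.0105,0,0,0,1],[0.027,0.001,-0.0125,0,0,0,1],[0.0325,0.001,-0.014,0,0,0,1],[0.0375,0.0005,-0.015,0,0,0,1],[0.043,0,-0.0165,0,0,0,1],[0.048,-0.001,-0.0175,0,0,0,1],[0.053,-0.002,-0.018,0,0,0,1],[0.0585,-0.003,-0.019,0,0,0,1],[0.064,-0.004,-0.0195,0,0,0,1],[0.069,-0.005,-0.0195,0,0,0,1]]'
python3 - <<'E'
from path import *
p,d=optics.camera("side");cv2.imwrite("pics/s3.png",cv2.resize(p[150:310,260:500,::-1],None,fx=3,fy=3,interpolation=cv2.INTER_CUBIC))
print(C(.124,np.radians(25)))
rows([C(.124,t) for t in np.radians([25,30,35,40,45,50,55,60,65,70,75,80,85,90,95,100,105])],Rt)
E
```

```text
time: 5.3
ee_pos: [0.6124, -0.0903, 0.1282]
tcp_rot: [179.5, -68.1, 70.2]
wrist_force: [0.1, -0.4, 0.1]
opening: -0.0004
5.3 [ 0.6124 -0.0903  0.1282] [179.5 -68.1  70.2] [-33.   28.1   5.1  95.5  64.9  58.8] [ 0.1 -0.4  0.1] -0.0004447190441687033
[ 0.61323093 -0.08529207  0.12720564]
[-0.0, -0.001, 0.0051, 0.007, -0.001, 0.002, 1]
[0.0104, -0.004, 0.0052, 0.007, -0.001, 0.002, 1]
[0.0206, -0.0074, 0.0061, 0.007, -0.001, 0.002, 1]
[0.0306, -0.0113, 0.0078, 0.007, -0.001, 0.002, 1]
[0.0402, -0.0156, 0.0103, 0.007, -0.001, 0.002, 1]
[0.0494, -0.0203, 0.0135, 0.007, -0.001, 0.002, 1]
[0.0581, -0.0254, 0.0174, 0.007, -0.001, 0.002, 1]
[0.0662, -0.0308, 0.0221, 0.007, -0.001, 0.002, 1]
[0.0738, -0.0365, 0.0274, 0.007, -0.001, 0.002, 1]
[0.0806, -0.0424, 0.0332, 0.007, -0.001, 0.002, 1]
[0.0868, -0.0485, 0.0397, 0.007, -0.001, 0.002, 1]
[0.0921, -0.0548, 0.0467, 0.007, -0.001, 0.002, 1]
[0.0967, -0.0612, 0.0542, 0.007, -0.001, 0.002, 1]
[0.1004, -0.0676, 0.062, 0.007, -0.001, 0.002, 1]
[0.1032, -0.074, 0.0703, 0.007, -0.001, 0.002, 1]
[0.1051, -0.0804, 0.0788, 0.007, -0.001, 0.002, 1]
[0.1062, -0.0867, 0.0875, 0.007, -0.001, 0.002, 1]
```

View pics/s3.png

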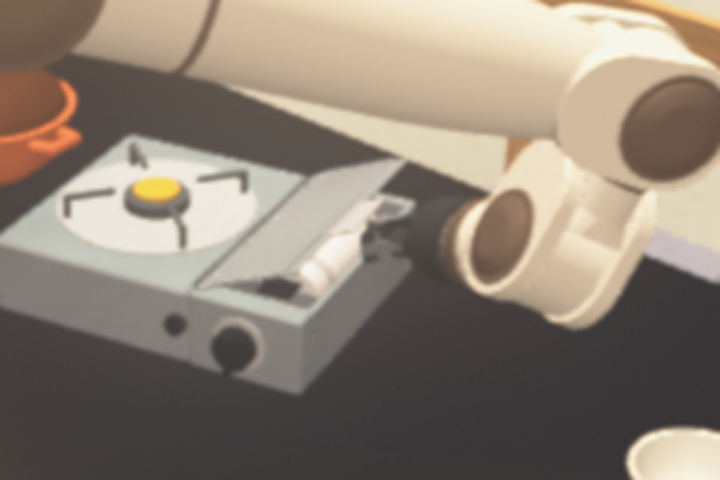

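The cover is raised about 25–30° and resting on the fingertip, with the cartridge visible below. I'll continue along the arc.

```bash
python3 -m inch '[[0.005,-0.0015,0.003,0,0,0,1],[0.0105,-0.003,0.004,0,0,0,1],[0.0155,-0.005,0.005,0,0,0,1],[0.0205,-0.007,0.006,0,0,0,1],[0.0255,-0.009,0.007,0,0,0,1],[0.0305,-0.011,0.008,0,0,0,1],[0.0355,-0.0135,0.009,0,0,0,1],[0.04,-0.0155,0.01,0,0,0,1],[0.045,-0.018,0.012,0,0,0,1],[0.0495,-0.02,0.0135,0,0,0,1],[0.054,-0.023,0.0155,0,0,0,1],[0.058,-0.0255,0.0175,0,0,0,1]]'
python3 - <<'E'
from path import *
p,d=optics.camera("side");cv2.imwrite("pics/s4.png",cv2.resize(p[130:290,260:500,::-1],None,fx=3,fy=3,interpolation=cv2.INTER_CUBIC))
rows([C(.124,t) for t in np.radians([55,60,65,70,75,80,85,90,95,100,105,110])],Rt)
E
```

```text
time: 6.35
ee_pos: [0.6015, -0.0457, 0.1753]
tcp_rot: [179.4, -68.1, 70.2]
wrist_force: [-0.1, -0.9, -0.2]
opening: 0.0001
6.35 [ 0.6015 -0.0457  0.1753] [179.4 -68.1  70.2] [-30.   19.7   0.1  92.8  66.2  65.5] [-0.1 -0.9 -0.2] 6.231831509483542e-05
[0.0002, 0.0005, -0.0005, 0.007, -0.002, 0.002, 1]
[0.0084, -0.0049, 0.0042, 0.007, -0.002, 0.002, 1]
[0.0159, -0.0106, 0.0094, 0.007, -0.002, 0.002, 1]
[0.0228, -0.0166, 0.0153, 0.007, -0.002, 0.002, 1]
[0.0289, -0.0227, 0.0218, 0.007, -0.002, 0.002, 1]
[0.0343, -0.029, 0.0288, 0.007, -0.002, 0.002, 1]
[0.0388, -0.0353, 0.0363, 0.007, -0.002, 0.002, 1]
[0.0425, -0.0418, 0.0441, 0.007, -0.002, 0.002, 1]
[0.0454, -0.0482, 0.0523, 0.007, -0.002, 0.002, 1]
[0.0473, -0.0546, 0.0609, 0.007, -0.002, 0.002, 1]
[0.0483, -0.0609, 0.0696, 0.007, -0.002, 0.002, 1]
[0.0484, -0.067, 0.0785, 0.007, -0.002, 0.002, 1]
```

View pics/s4.png

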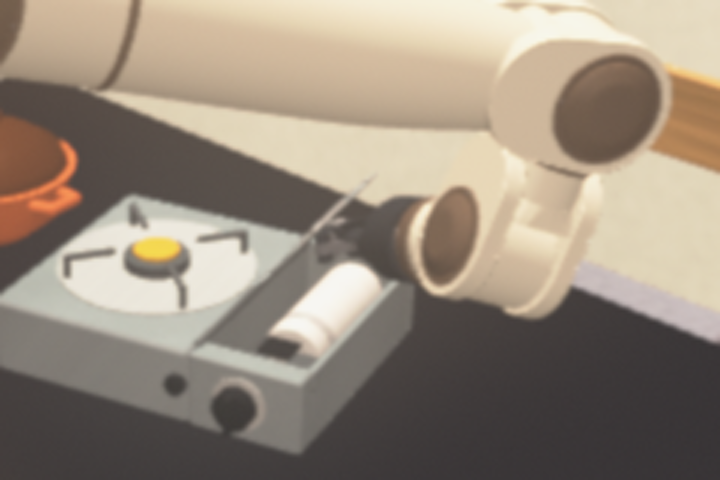

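The cover is near 55° and almost edge-on to this camera, with the finger under it. I'll go on past upright.

```bash
python3 -m inch '[[0.004,-0.002,0.002,0,0,0,1],[0.0085,-0.005,0.004,0,0,0,1],[0.016,-0.0105,0.0095,0,0,0,1],[0.023,-0.0165,0.0155,0,0,0,1],[0.029,-0.0225,0.022,0,0,0,1],[0.034,-0.029,0.029,0,0,0,1],[0.039,-0.0355,0.0365,0,0,0,1],[0.0425,-0.042,0.044,0,0,0,1],[0.0455,-0.048,0.0525,0,0,0,1],[0.0475,-0.0545,0.061,0,0,0,1],[0.0485,-0.06,0.068,0,0,0,1],[0.0485,-0.06,0.068,0,0,0,1]]'
python3 - <<'E'
from path import *
st()
p,d=optics.camera("side");cv2.imwrite("pics/s5.png",cv2.resize(p[110:290,240:500,::-1],None,fx=3,fy=3,interpolation=cv2.INTER_CUBIC))
print(C(.124,np.radians(103)))
E
```

```text
time: 7.4
ee_pos: [0.5726, 0.0523, 0.1944]
tcp_rot: [179.5, -68.1, 70.2]
wrist_force: [-0.6, 0.8, -0.1]
opening: -0.0002
7.4 [0.5726 0.0523 0.1944] [179.5 -68.1  70.2] [-22.1   3.8 -15.2  75.5  68.   85. ] [-0.6  0.8 -0.1] -0.0002479622854929534
7.4 [0.5726 0.0523 0.1944] [179.5 -68.1  70.2] [-22.1   3.8 -15.2  75.5  68.   85. ] [-0.6  0.8 -0.1] -0.0002479622854929534
[0.57409515 0.04941418 0.19562287]
```

View pics/s5.png

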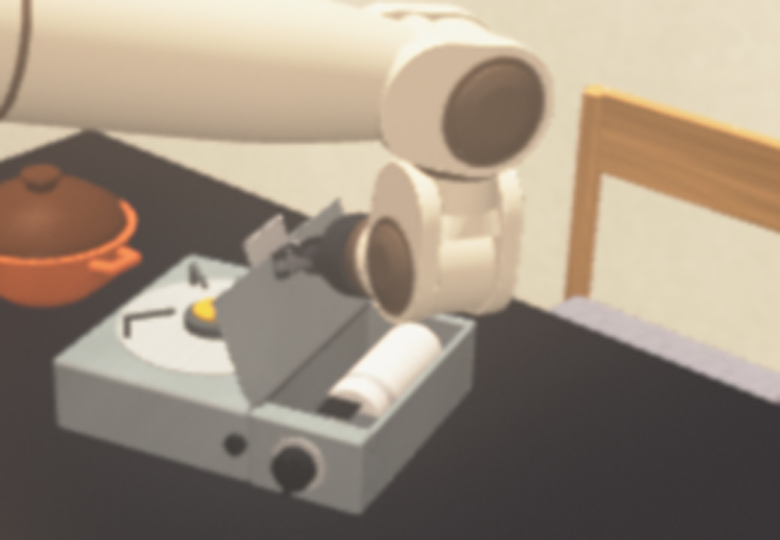

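The cover stands past upright, leaning over the burner, and the tab is in the clear. I'll back off, then reorient above the lever.

```bash
python3 -m inch '[[0,0,-0.03,0,0,0,1],[0,0,-0.06,0,0,0,1],[0,0,-0.09,0,0,0,1],[0,0,-0.12,0,0,0,1],[0.03,0,-0.14,0,0,0,1],[0.05,0,-0.16,0,0,0,1],[0.05,0,-0.16,0,0,0,1]]'
python3 - <<'E'
from path import *
L=w([-.074,-.115,.081]);print(L);st();rows([L+[0,-.03,.15]],tool(76,90))
E
```

```text
time: 8.03
ee_pos: [0.5284, -0.0732, 0.3051]
tcp_rot: [178.7, -68.1, 70.7]
wrist_force: [-0.3, -0.4, -0.2]
opening: 0.0001
8.0333 [ 0.5284 -0.0732  0.3051] [178.7 -68.1  70.7] [-36.4  14.1   6.1 115.9  63.3  52.5] [-0.3 -0.4 -0.2] 5.6287147322258e-05
[ 0.53002224 -0.04357912  0.081     ]
8.0333 [ 0.5284 -0.0732  0.3051] [178.7 -68.1  70.7] [-36.4  14.1   6.1 115.9  63.3  52.5] [-0.3 -0.4 -0.2] 5.6287147322258e-05
[-0.0686, 0.001, 0.0279, 0.075, -1.186, -0.095, 1]
```

```bash
python3 -m inch '[[-0.02,0,0.008,0.075,-1.186,-0.095,1],[-0.04,0,0.016,0.075,-1.186,-0.095,1],[-0.05,0,0.02,0.075,-1.186,-0.095,1],[-0.06,0,0.028,0.075,-1.186,-0.095,1],[-0.0685,0.001,0.028,0.075,-1.186,-0.095,1],[-0.0685,0.001,0.028,0.075,-1.186,-0.095,1],[-0.0685,0.001,0.028,0.075,-1.186,-0.095,1],[-0.0685,0.001,0.028,0.075,-1.186,-0.095,1],[-0.0685,0.001,0.028,0.075,-1.186,-0.095,1],[-0.0685,0.001,0.028,0.075,-1.186,-0.095,1],[-0.0685,0.001,0.028,0.075,-1.186,-0.095,1],[-0.0685,0.001,0.028,0.075,-1.186,-0.095,1]]'
python3 - <<'E'
from path import *
L=w([-.074,-.115,.081]);st();rows([L+[0,0,.02],L,L-[0,0,.012]],tool(76,90))
p,d=optics.camera("side");cv2.imwrite("pics/s6.png",cv2.resize(p[110:290,240:500,::-1],None,fx=3,fy=3,interpolation=cv2.INTER_CUBIC))
W=cloud("side",d);P=W[190:280,300:420].reshape(-1,3);P=(R.from_euler('z',-Q[2]).apply(P-[Q[0],Q[1],0]))
rgb=p[190:280,300:420].reshape(-1,3);m=(rgb.max(1)<60)&(abs(P[:,0]+.074)<.02)&(abs(P[:,1]+.115)<.022)
print("lever pts",m.sum(),np.median(P[m],0).round(4),P[m].min(0).round(3),P[m].max(0).round(3))
E
```

```text
time: 9.03
ee_pos: [0.5295, -0.0698, 0.2261]
tcp_rot: [-179.7, -0.1, 76.3]
wrist_force: [-0.2, -0.3, -0.3]
opening: -0.0003
9.0333 [ 0.5295 -0.0698  0.2261] [-1.797e+02 -1.000e-01  7.630e+01] [-7.6  3.   7.4 94.7  0.2 96.1] [-0.2 -0.3 -0.3] -0.00032481972305618134
9.0333 [ 0.5295 -0.0698  0.2261] [-1.797e+02 -1.000e-01  7.630e+01] [-7.6  3.   7.4 94.7  0.2 96.1] [-0.2 -0.3 -0.3] -0.00032481972305618134
[0.0253, -0.005, 0.1252, -0.006, -0.003, 0.005, 1]
[0.0252, -0.0049, 0.1452, -0.006, -0.003, 0.005, 1]
[0.0252, -0.0048, 0.1572, -0.006, -0.003, 0.005, 1]
  return _methods._mean(a, axis=axis, dtype=dtype,
  ret = um.true_divide(
Traceback (most recent call last):
ValueError: zero-size array to reduction operation minimum which has no identity
```

View pics/s6.png

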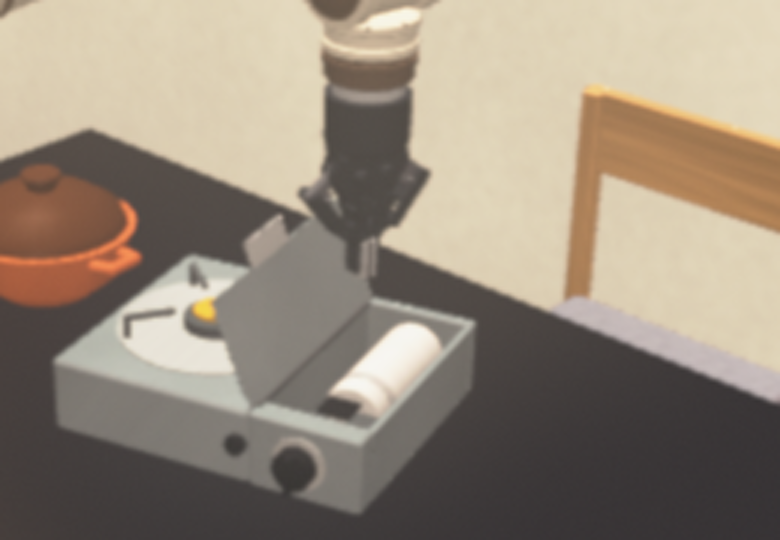

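The cover stays open with nothing touching it. The lever is visible at about (340,408) in the crop, full-image pixel (353,246). I'll descend to just above it.

```bash
python3 -m inch '[[0.025,-0.005,0.03,0,0,0,1],[0.025,-0.005,0.06,0,0,0,1],[0.025,-0.005,0.09,0,0,0,1],[0.025,-0.005,0.12,0,0,0,1],[0.025,-0.005,0.132,0,0,0,1],[0.025,-0.005,0.134,0,0,0,1],[0.025,-0.005,0.134,0,0,0,1]]'
python3 - <<'E'
from path import *
L=w([-.074,-.115,.081]);print(proj("side",[L]));st();rows([L,L-[0,0,.012]],tool(76,90))
E
```

```text
time: 9.67
ee_pos: [0.5296, -0.0457, 0.0927]
tcp_rot: [-179.7, -0.1, 76.1]
wrist_force: [0.4, -0.5, 0.1]
opening: -0.0003
9.6667 [ 0.5296 -0.0457  0.0927] [-1.797e+02 -1.000e-01  7.610e+01] [-5.   2.3 -8.  79.9  0.1 98.9] [ 0.4 -0.5  0.1] -0.000316377412998476
[[351.2763596  245.14709203]]
9.6667 [ 0.5296 -0.0457  0.0927] [-1.797e+02 -1.000e-01  7.610e+01] [-5.   2.3 -8.  79.9  0.1 98.9] [ 0.4 -0.5  0.1] -0.000316377412998476
[0.0021, -0.0001, 0.0117, -0.005, -0.002, 0.002, 1]
[0.0021, -0.0, 0.0237, -0.005, -0.002, 0.002, 1]
```

The lever's projection (351,245) agrees with the picture. Now I'll press in small steps.

```bash
python3 -m inch '[[0.002,0,0.004,0,0,0,1],[0.002,0,0.007,0,0,0,1],[0.002,0,0.01,0,0,0,1],[0.002,0,0.013,0,0,0,1],[0.002,0,0.016,0,0,0,1],[0.002,0,0.019,0,0,0,1],[0.002,0,0.021,0,0,0,1],[0.002,0,0.0225,0,0,0,1],[0.002,0,0.0225,0,0,0,1]]'
python3 -m inch '[[0,0,0.001,0,0,0,1],[0,0,0.001,0,0,0,1]]'
python3 -m inch '[[0,0,0.001,0,0,0,1],[0,0,0.001,0,0,0,1]]'
```

```text
time: 10.42
ee_pos: [0.5302, -0.043, 0.0697]
tcp_rot: [-179.7, -0.1, 76.2]
wrist_force: [-0.5, -0.0, -0.2]
opening: 0.0004
time: 10.58
ee_pos: [0.5302, -0.0429, 0.0691]
tcp_rot: [-179.7, -0.1, 76.2]
wrist_force: [1.2, 0.3, 1.6]
opening: 0.0001
time: 10.75
ee_pos: [0.5303, -0.043, 0.069]
tcp_rot: [-179.8, -0.1, 76.2]
wrist_force: [-2.6, 0.3, 10.4]
opening: -0.0
```

```bash
python3 -m inch '[[0,0,0.001,0,0,0,1],[0,0,0.001,0,0,0,1],[0,0,0.001,0,0,0,1]]'
python3 -m inch '[[0,0,-0.01,0,0,0,1],[0,0,-0.03,0,0,0,1],[0,0,-0.06,0,0,0,1],[0,0,-0.09,0,0,0,1],[0,0,-0.12,0,0,0,1],[-0.04,0,-0.14,0,0,0,1],[-0.08,0,-0.15,0,0,0,1],[-0.12,0,-0.16,0,0,0,1],[-0.16,0,-0.16,0,0,0,1],[-0.2,0,-0.16,0,0,0,1],[-0.2,0,-0.16,0,0,0,1],[-0.2,0,-0.16,0,0,0,1]]'
python3 - <<'E'
from path import *
p,d=optics.camera("side");cv2.imwrite("pics/s7.png",cv2.resize(p[110:290,240:500,::-1],None,fx=3,fy=3,interpolation=cv2.INTER_CUBIC))
W=cloud("side",d);p2,d2=optics.camera("top");W2=cloud("top",d2);L=w([-.074,-.115,.069])
for n,w_ in(("side",W),("top",W2)):
    u,v=proj(n,[L])[0].round().astype(int);print(n,u,v,w_[v-1:v+2,u-1:u+2,2].round(4).ravel())
Pc=R.from_euler('z',-Q[2]).apply(W2.reshape(-1,3)-[Q[0],Q[1],0]);m=(abs(Pc[:,0]-.06)<.05)&(Pc[:,1]>-.12)&(Pc[:,1]<.02)&(Pc[:,2]>.12)&(Pc[:,2]<.25)
m&=d2.ravel()>0;a=np.arctan2(Pc[m,2]-.085,-.054-Pc[m,1]);print("cover angle",m.sum(),np.median(a))
cv2.imwrite("pics/t7.png",cv2.resize(p2[90:350,60:540,::-1],None,fx=1.6,fy=1.6));st()
E
```

```text
time: 11.0
ee_pos: [0.5304, -0.043, 0.0689]
tcp_rot: [-179.8, -0.1, 76.2]
wrist_force: [-6.3, 0.1, 17.4]
opening: -0.0001
time: 12.0
ee_pos: [0.4822, -0.2393, 0.2264]
tcp_rot: [-179.7, -0.1, 76.0]
wrist_force: [-0.1, 0.2, 0.3]
opening: -0.0002
12.0 [ 0.4822 -0.2393  0.2264] [-1.797e+02 -1.000e-01  7.600e+01] [-26.4   3.6   8.1  94.8  -0.   77.6] [-0.1  0.2  0.3] -0.00017381887361893686
side 351 249 [0.0723 0.0716 0.0731 0.0679 0.0687 0.0692 0.0819 0.0832 0.0729]
top 337 232 [0.0726 0.0727 0.0687 0.0752 0.0693 0.0703 0.0647 0.0692 0.0621]
cover angle 535 1.9646418621167556
12.1 [ 0.483  -0.2373  0.2265] [-1.797e+02 -1.000e-01  7.620e+01] [-26.2   3.6   8.1  94.8   0.   77.7] [-0.4 -0.2  0.2] -0.00031453390661285915
```

View pics/s7.png

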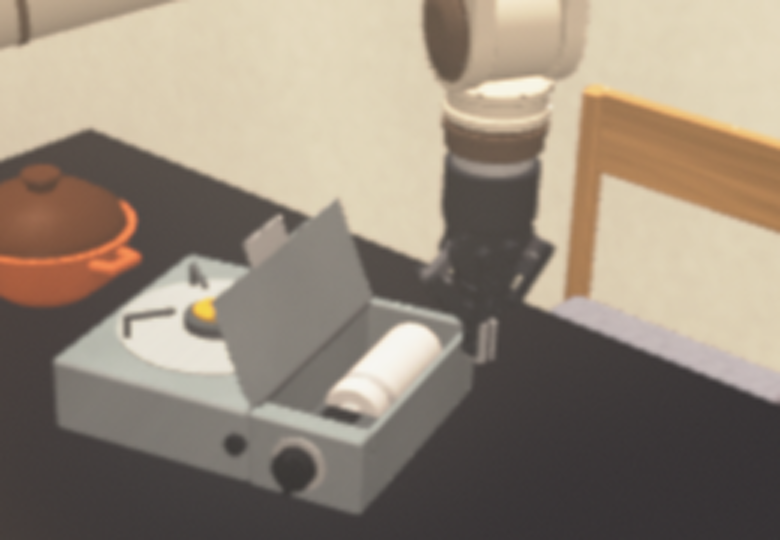

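View pics/t7.png

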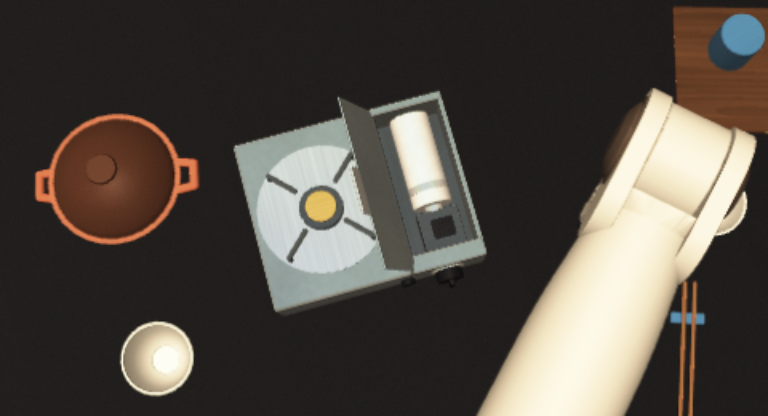

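The cover is open on its stop and the lever sits visibly lower, at (342,413). The pot, bowls, chopsticks and knob look unchanged, and the hand is clear, so I'm handing in.

```bash
python3 -c "
from workcell import order; print(order.job_done())"
```

```text
the job is handed in; nothing more can be done
None
```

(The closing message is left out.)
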